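Latch the cookie-rack gate open

ROBOT

A 6-joint arm with a two-finger parallel gripper is mounted at the origin on the work surface. World frame = base frame: x ahead of the robot, y to its left, z up, the work surface at z = 0. Lengths are in mm, angles in rad, forces in N, time in s.
With the tool pointing down it reaches from about 425 to 950 mm from the base axis. Payload 3.5 kg.
Tool frame: the origin (TCP) lies midway between the tips of the shut fingers; the grasp point (between the pads) lies 19 mm behind it; z points along the fingers, y is the direction in which the jaws open and shut (so a half turn about z gives the same grasp; the last joint's range is limited). The gripper opens to 85 mm and grips with 20 to 120 N. Pads are 22 mm wide; open, the fingers measure 114 mm over their backs; the gripper's body (76 mm by 85 mm) begins 54 mm behind the grasp point. The pads swing forward as they close: fully open they stand 13 mm farther back than shut.
Start: joints at [1.091, 0.286, 1.577, -0, 1.279, -0.15], TCP at [218.564, 638.62, 231.325] pointing down, gripper open.
Joint ranges: [-2.77, 2.77], [-0.9, 2.22], [0.21, 2.48], [-1.53, 4.67], [0.24, 2.81], [-2.84, 2.84]. Speed limits (rad/s): [2.79, 2.79, 3.14, 3.14, 3.14, 3.14].

INTERFACE

Orientations are given as a 3x3 rotation matrix whose columns are the frame's x, y, z axes.
In Python, from rig import env, vision gives the robot as it stands. The module is installed in compiled form; this text tells all that it offers.
- The arm moves only by the tool arm_command, never from a script. Its argument "commands" is a list of rows, each a list of 6 numbers: the shift along the tool's x, y, z in mm, then the turn, a rotation vector about the tool's x, y, z in rad. A call has 1 to 10 rows; each row is the pose to reach, as a shift and turn from the pose commanded when the call began, along the tool's axes at that moment; what a row does not reach only later rows make up. A row lasts 1/10 s, in which the tool goes at most 50 mm and 8.59 degrees, less where a joint would pass 70% of its speed; a pose out of reach is approached as far as the arm can. A call with a gripper value outside its range is refused whole. "jaw" is the opening, from 0 (shut) to 1 (fully open), set as the call begins (left out, the last holds). The fingers move at their own pace and stop on an object; "force" is the grip in N (left out, the last holds). Time passes only in rows, so rows that repeat a pose let the fingers close. It gives the time, the measured TCP pose, the force and the opening at its end, in the units of the state.
- env.get_obs(): the state, without advancing time (a new reading comes with each control period).
- vision.capture(name): name is "side" or "top"; returns a dict with "img" (420x560x3 uint8, blue, green, red), "vfov" (degrees; the focal length in pixels is half the picture's height over the tangent of half this angle, whatever the lens; pixels are square), "cx", "cy" (the principal point, pixels), "rvec" (rotation vector, rad) and "tvec" (3), from world to camera coordinates, as OpenCV has them. Camera axes: x right, y down, z forward; pixel columns grow to the right and rows downward; lengths in mm; the calibration is good to about 2 mm. A picture is of the moment at which its call begins. There is no depth.
- env.close_job(): hands the job in, once; it reports no verdict.
The state is a dict: "time_s": time; "qpos": joint angles; "qvel": joint speeds; "joint_torque": joint torques, N m; "eef_pos": TCP position; "tool_rot": TCP orientation; "wrist_force": force on the tool from outside, world axes, zero at the start; "torque": the same for the moment, N m; "width": finger opening in mm.
Only numpy, scipy, OpenCV 4.12 (cv2) and the standard library are available. Lean on these libraries where they do the work, as an engineer would, in place of code of your own. Each camera call takes 0.05 s, during which the arm holds its last target. There are 200 camera calls.

TASK

Open the cookie-pan rack for unloading: by its ball knob, lift the latch bar over its catch and swing the gate open, then let the bar drop fully into the hold-open notch of the curved rail, so that the gate stays latched open. Handle the bar only by its knob, never force it against the catch or the rail (25 N at most), and leave the other things on the table where they are.

Things in the scene. Friction and masses are not known exactly. Their poses are not given: they have to be found in the camera images.
- rack: low steel wire rack of cookie pans, 270 mm wide, 200 mm deep, 190 mm high, fixed to the table. Origin on the gate's hinge line at table level; its x axis runs along the closed gate, the pans lie on its -y side, z up
- hinge (a point): point on the upright hinge line of the gate, at height 200 mm. Seen from above the gate turns counter-clockwise about it as it opens, away from the pans. The gate is a wire frame 225 mm long that spans heights 65 to 185 mm and passes over the low things in front of the rack
- knob (a point): centre of the black ball knob of the latch bar: a ball 30 mm across, 200 mm out from the hinge line and 262 mm high when the bar is down; it stands on a stem 12 mm thick, with 31 mm between the ball's underside and the top of the bar. It moves with bar and gate
- blade: the latch bar itself, a flat steel bar 265 mm long, 12 mm wide, 16 mm high, lying along the top of the gate; not to be squeezed or pressed. Origin on its pivot, 30 mm from the hinge line and 208 mm high; its x axis points along the bar to the free tip (245 mm from the pivot), z up
- catch (a point): middle of the top of the catch, an upright steel lip 20 x 8 mm, fixed to the rack 250 mm from the hinge line, 3 mm in front of the closed bar. Its top is 224 mm high, 24 mm above the underside of the dropped bar: the bar passes over it when lifted 0.11 rad or more, and is past it once the gate is open 0.13 rad
- rail (a point): point on top of the level curved rail around the hinge line that runs under the bar from the catch to the end of the gate's swing; this point is at gate angle 0.3. Its top is 214 mm high, 14 mm above the underside of the dropped bar, over radii 225 to 260 mm; it is in two overlapping pieces, and the outer one, which has the notch, is adjustable
- gate (a joint): opening angle of the gate (rad): 0 closed, at most 1.15; it stays where left; 1 to 3 N at the knob move it. The rail's only notch (19 mm wide gap, holds the bar both ways with about 3 mm play) is met between 0.68 and 1.02 rad, elsewhere each time: its place is not measured, but seen as a gap or felt by sliding the bar along the rail at 30 mm/s or slower until it drops in and stops the gate
- bar (a joint): lift angle of the latch bar about its pivot (rad): 0 fully dropped (level), as at the start behind the catch and as in the notch; at most 0.25; about 0.067 when it rests on top of the rail. The knob rises 17 mm per 0.1 rad. The bar falls by its own weight, about 2 N at the knob
- cutter: bystander: round pastry cutter, a thin steel ring 60 mm wide and 30 mm high, standing on the table under the gate's sweep; origin at the centre of its underside
- ramekin: bystander: small white ceramic dish, 68 mm wide and 36 mm high, on the table under the gate's sweep; origin at the centre of its underside
- bowl: bystander: steel mixing bowl, 170 mm wide and 85 mm high; origin at the centre of its underside
- jar: bystander: amber glass jar with a white lid, 64 mm wide and 90 mm high; origin at the centre of its underside
- spatula: bystander: kitchen spatula lying flat; origin near its middle
- rolling_pin: bystander: wooden rolling pin 350 mm long, 44 mm thick, lying; origin under its middle
- shaker: bystander: bare metal sugar can, 52 mm wide and 100 mm high; origin at the centre of its underside

How it is judged (in metres and radians):
On the way, in this order (a step that is already met when the one before it is completed fails the run):
1. the bar is lifted over the top of its catch (value of joint bar above 0.1 rad), for 0.05 s.
2. the gate is swung out past the catch (value of joint gate above 0.3 rad), for 0.1 s.
At the end, for the whole second after the job is handed in: the gate stands open by more than 0.62 rad with the latch bar fully dropped into the notch of the rail (lift angle under 0.02 rad), both at rest and released (value of joint gate above 0.62 rad and value of joint bar below 0.02 rad and velocity of joint gate between -0.03 and 0.03 rad/s and velocity of joint bar below 0.05 rad/s); the robot touches nothing.
It fails at once if the latch bar (all but its knob) is squeezed, or pressed against the catch, the rail or anything else, with more than 25 N (contact force between blade and anything else above 25 N).
It fails at once if a bystander is moved by more than 25 mm (distance of any of cutter, ramekin, bowl, jar, spatula, rolling_pin, shaker from where it was at the start of the episode above 0.025 m).
It also fails if it takes over 53 s, if anything falls off the work surface, if the arm or the gripper's body presses on something with over 40 N, if the wrist force passes 120 N, or if a joint passes its speed limit or range.

## Working session

There is one attempt and no reset: what is moved stays moved. The work goes in short steps, Python scripts to look and compute and a tool call to move; the robot and the scene stay as the last step left them, time stands still between calls to the robot, and variables do not carry over. Pictures are saved under pics/ and viewed, about 8 in all and at most 12, crops included, and the job is handed in when it is done.

Besides the shell and the picture viewer there is one more tool, called after "Call:" as name([rows], argument=value, ...), one row to a line, values as JSON. arm_command: Moves the arm, as the interface text tells. Its arguments: {"type":"object","properties":{"commands":{"type":"array"},"jaw":{"type":"number"},"force":{"type":"number"}},"required":["commands"]}

```bash
mkdir -p pics; cat > h.py <<'E'
import numpy as np, cv2, json
from rig import env, vision
def cap(n,f):
    c=vision.capture(n); cv2.imwrite('pics/'+f,c['img'])
    d={k:np.array(c[k]).tolist() for k in('vfov','cx','cy','rvec','tvec')}; json.dump(d,open(n+'.json','w')); return c['img']
def cam(n):
    d=json.load(open(n+'.json')); f=210/np.tan(np.radians(d['vfov'])/2)
    return np.array([[f,0,d['cx']],[0,f,d['cy']],[0,0,1]]),cv2.Rodrigues(np.array(d['rvec']))[0],np.array(d['tvec']).ravel()
def ray(n,u,v):
    K,R,t=cam(n); return -R.T@t, R.T@np.linalg.inv(K)@np.array([u,v,1.])
def atz(n,u,v,z):
    o,d=ray(n,u,v); return o+d*(z-o[2])/d[2]
def proj(n,p):
    K,R,t=cam(n); q=K@(R@np.array(p,float)+t); return q[:2]/q[2]
def tri(a,b):
    o1,d1=ray('top',*a);o2,d2=ray('side',*b)
    s=np.linalg.lstsq(np.c_[d1,-d2],o2-o1,rcond=None)[0];p=o1+d1*s[0];q=o2+d2*s[1];return (p+q)/2,np.linalg.norm(p-q)
E
python3 - <<'E'
from h import *
a=cap('top','t0.png');b=cap('side','s0.png')
for n in('t0','s0'):cv2.imwrite(f'pics/{n}b.png',cv2.resize(cv2.imread(f'pics/{n}.png'),(800,600),interpolation=cv2.INTER_CUBIC))
o=env.get_obs()
for k in o:print(k,np.round(o[k],3).tolist())
for n in('top','side'):
  print(n,ray(n,280,210),cam(n)[0][0])
E
```

```text
time_s 0.1
qpos [1.091, 0.287, 1.578, 0.0, 1.279, -0.15]
qvel [-0.001, -0.002, -0.004, -0.002, 0.0, 0.001]
joint_torque [0.0, -40.729, -29.37, -0.0, 0.003, -0.0]
eef_pos [218.26, 638.106, 230.041]
tool_rot [[-0.946, 0.324, -0.001], [0.324, 0.946, -0.002], [0.0, -0.002, -1.0]]
wrist_force [0.52, -0.036, -0.01]
torque [0.044, 0.043, -0.019]
width 85.39
top (array([ 282.54760708,  239.33356237, 1311.65403109]), array([ 0.19537883, -0.02315614, -0.98049085])) [491.70733265   0.         283.99885226]
side (array([ 224.12241308, -287.77430047,  851.80797849]), array([ 0.32799129,  0.56348093, -0.7583126 ])) [398.53066291   0.         284.4313241 ]
```

View pics/t0b.png

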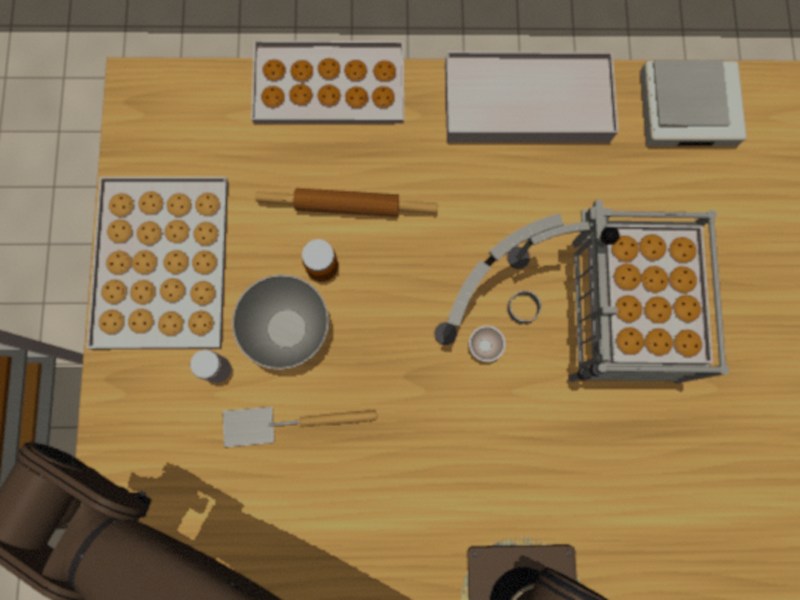

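View pics/s0b.png

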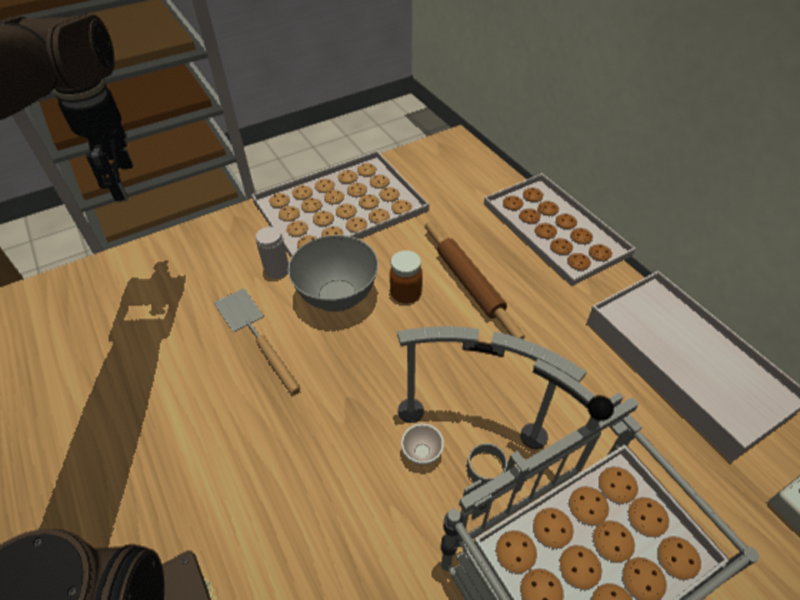

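The top view shows the knob at (610,236), the rail arcing left with a dark notch at (490,261), and the hinge post near (585,372). In the side view the knob is at (601,408), the notch at (484,348), and the hinge post top at (453,517). All of these are in enlarged pixels.

```bash
python3 - <<'E'
from h import *
s=560/800
k,e=tri((610*s,236*s),(601*s,408*s));print('knob',k,e, atz('top',610*s,236*s,262))
for n,t,d in(('notch',(490,261),(484,348)),('railend',(453,318),(405,336)),('hinge',(580,374),(453,517))):
  p,e=tri(np.array(t)*s,np.array(d)*s);print(n,p.round(1),e, atz('top',*(np.array(t)*s),214).round(1),atz('side',*(np.array(d)*s),214).round(1))
a=cv2.imread('pics/t0.png')[135:280,295:450];b=cv2.imread('pics/s0.png')[220:400,270:460]
cv2.imwrite('pics/c0.png',np.hstack([cv2.resize(a,(400,374),interpolation=2),cv2.resize(b,(395,374),interpolation=2)]))
E
```

```text
knob [ 592.7547562  -115.84947417  263.15440023] 2.6139664991819704 [ 591.88119761 -115.50412554  262.        ]
notch [569.1  64.  189. ] 4.159033912439943 [564.7  67.1 214. ] [554.   51.1 214. ]
railend [473.1 128.8 209. ] 1.3315997020500947 [471.6 129.5 214. ] [471.8 125.4 214. ]
hinge [397.5 -94.3 134.1] 19.802095945558484 [380.8 -68.6 214. ] [ 386.8 -117.9  214. ]
```

View pics/c0.png

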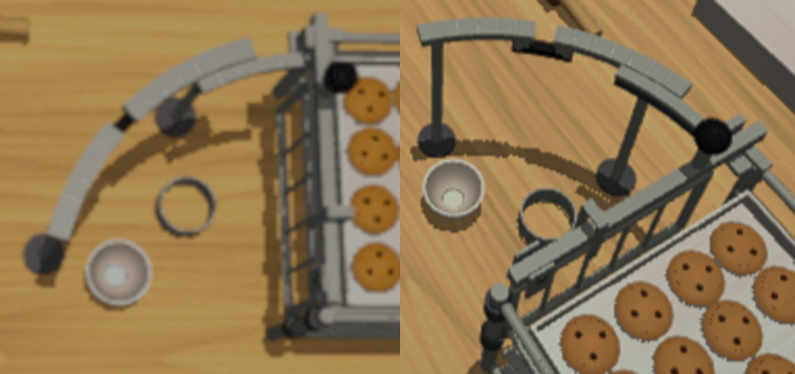

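```bash
python3 - <<'E'
from h import *
S=lambda u,v:(270+(u-400)/2.079,220+v/2.079)
T=lambda u,v:(295+u/2.58,135+v/2.58)
for p in((515,272),(737,126)):print('blade',atz('side',*S(*p),214).round(1))
print('post',[atz('side',*S(499,295),z).round(1) for z in(190,200)])
for p in((318,20),(318,310)):print('bladeT',atz('top',*T(*p),214).round(1))
print('notch T',atz('top',*T(124,122),211).round(1),'S gap',atz('side',*S(545,38),214).round(1),atz('side',*S(536,31),214).round(1),atz('side',*S(556,36),214).round(1))
# rail circle fit (outer edge, top)
P=np.array([atz('top',*T(*p),214)[:2] for p in((248,42),(190,62),(150,90),(100,125),(65,180),(50,225))])
A=np.c_[2*P,np.ones(len(P))];s=np.linalg.lstsq(A,(P**2).sum(1),rcond=None)[0];print('outer circ',s[:2],np.sqrt(s[2]+s[:2]@s[:2]))
E
```

```text
blade [ 408.3 -110.1  214. ]
blade [ 650.2 -105.1  214. ]
post [array([ 393.7, -112. ,  190. ]), array([ 391.1, -114.6,  200. ])]
bladeT [ 661.1 -114.7  214. ]
bladeT [395.5 -97.3 214. ]
notch T [566.5  66.5 211. ] S gap [563.4  60.6 214. ] [561.   71.9 214. ] [573.8  57.1 214. ]
outer circ [399.73487152 -95.7669989 ] 243.61562529013133
```

Call:
arm_command([
  [0,0,-45,0,0,0],
  [-10,-10,-90,0,0,0],
  [-44,-44,-100,0,0,0],
  [-78,-78,-100,0,0,0],
  [-112,-112,-100,0,0,0],
  [-146,-146,-100,0,0,0],
  [-180,-180,-100,0,0,0],
  [-214,-214,-100,0,0,0],
  [-248,-248,-100,0,0,0],
  [-282,-282,-100,0,0,0],
], jaw=0.7)

```text
time_s: 1.1
eef_pos: [394.2, 278.6, 330.9]
tool_rot: [[-0.946, 0.323, -0.0], [0.323, 0.946, -0.0], [0.0, -0.0, -1.0]]
wrist_force: [0.3, 0.4, -0.1]
width: 60.0
```

Call:
arm_command([
  [-34,-34,0,0,0,-0.03],
  [-68,-68,0,0,0,-0.06],
  [-102,-102,0,0,0,-0.1],
  [-136,-136,0,0,0,-0.15],
  [-170,-170,0,0,0,-0.2],
  [-204,-204,0,0,0,-0.25],
  [-238,-238,0,0,0,-0.3],
  [-272,-272,0,0,0,-0.3],
  [-306,-300,0,0,0,-0.3],
  [-314,-307,0,0,0,-0.3],
])

```text
time_s: 2.1
eef_pos: [592.5, -115.5, 329.7]
tool_rot: [[-0.999, 0.034, -0.002], [0.034, 0.999, -0.0], [0.002, -0.0, -1.0]]
wrist_force: [-0.3, 0.5, 0.3]
width: 59.8
```

```bash
python3 - <<'E'
from h import *
a=cap('top','t1.png');b=cap('side','s1.png')
o=env.get_obs()
for k in('time_s','qpos','eef_pos','tool_rot','width','wrist_force'):print(k,np.round(o[k],3).tolist())
a=a[100:260,330:490];b=b[200:360,340:500]
cv2.imwrite('pics/c1.png',np.hstack([cv2.resize(x,(400,400),interpolation=2) for x in(a,b)]))
E
```

```text
time_s 2.2
qpos [-0.357, 0.07, 1.646, 0.0, 1.429, -1.896]
eef_pos [591.715, -112.917, 330.027]
tool_rot [[-0.999, 0.032, -0.002], [0.032, 0.999, 0.001], [0.002, 0.001, -1.0]]
width 59.789
wrist_force [0.517, 0.175, 0.227]
```

View pics/c1.png

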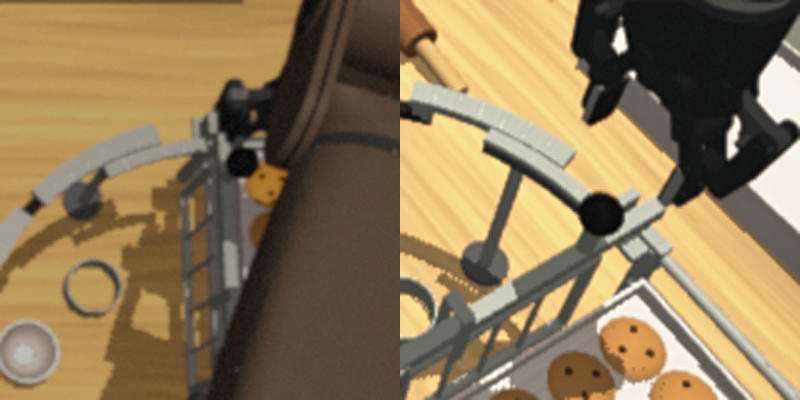

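Knob at (242,162) top crop and (601,214) side crop: same place as before, (592.5, -116, 262). Descending.

Call:
arm_command([
  [0,0,30,0,0,0],
  [0,0,60,0,0,0],
  [0,0,75,0,0,0],
  [0,0,82,0,0,0],
  [0,0,87,0,0,0],
  [0,0,88,0,0,0],
  [0,0,88,0,0,0],
])

```text
time_s: 2.9
eef_pos: [592.3, -111.7, 244.7]
tool_rot: [[-1.0, 0.03, 0.002], [0.03, 1.0, -0.001], [-0.002, -0.001, -1.0]]
wrist_force: [0.2, 0.5, 0.7]
width: 59.6
```

```bash
python3 - <<'E'
from h import *
b=cap('side','s2.png')
for i in range(6):
  o=env.get_obs(); print(np.round(o['eef_pos'],1),np.round(o['wrist_force'],1)) 
  if i<5: vision.capture('side')
b=b[200:340,350:490]
cv2.imwrite('pics/c2.png',cv2.resize(b,(560,560),interpolation=2))
for y in(-142,-89): print((proj('side',[592.5,y,242])-[350,200])*4)
E
```

```text
[ 592.3 -111.8  244.8] [-0.1  0.7 -0.1]
[ 592.3 -111.8  244.7] [ 0.  -0.1  0.6]
[ 592.2 -111.8  244.5] [ 0.1 -0.7 -0.4]
[ 592.1 -111.8  244.3] [-0.4 -0.1  0.4]
[ 592.  -111.8  244.1] [-0.2 -0.7 -0.2]
[ 591.9 -111.8  243.8] [ 0.5 -0.1  0.3]
[310.46440039 416.02531283]
[223.35990775 321.75552211]
```

View pics/c2.png

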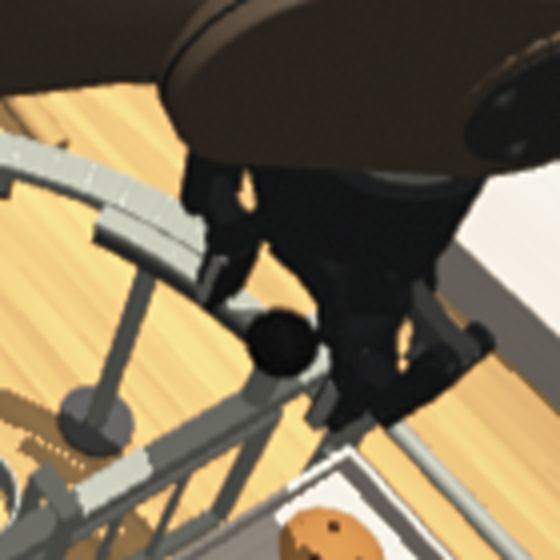

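The side crop shows the ball at (282,342) between the finger tips at (210,300) and (330,420). I'll shift 4.5 mm toward -y, lower slightly, then close gently.

Call:
arm_command([
  [0,-2.5,2,0,0,0],
  [0,-4.5,3,0,0,0],
  [0,-4.5,3,0,0,0],
  [0,-4.5,3,0,0,0],
])

```text
time_s: 3.6
eef_pos: [591.5, -116.3, 240.2]
tool_rot: [[-1.0, 0.03, -0.0], [0.03, 1.0, 0.0], [0.0, 0.0, -1.0]]
wrist_force: [-0.2, -0.2, 0.1]
width: 59.6
```

Call:
arm_command([
  [0,0,0,0,0,0],
  [0,0,0,0,0,0],
  [0,0,0,0,0,0],
  [0,0,0,0,0,0],
  [0,0,0,0,0,0],
], jaw=0.25, force=20)

```text
time_s: 4.1
eef_pos: [591.7, -113.1, 240.9]
tool_rot: [[-1.0, 0.029, 0.0], [0.029, 1.0, 0.006], [-0.0, 0.006, -1.0]]
wrist_force: [-0.4, 7.0, 2.7]
width: 28.5
```

```bash
python3 - <<'E'
from h import *
o=env.get_obs()
for k in('time_s','eef_pos','width','wrist_force'):print(k,np.round(o[k],2).tolist())
E
```

```text
time_s 4.1
eef_pos [591.71, -113.08, 240.91]
width 28.47
wrist_force [-0.44, 6.96, 2.68]
```

Ball is held; the residual 7 N points toward the closed stop. I'll relax that and lift along the bar's arc.

Call:
arm_command([
  [0,2,0,0,0,0],
  [0,3,0,0,0,0],
  [1,3,-3,0,0,0],
  [2.5,3,-7,0,0,0],
  [4,3,-11,0,0,0],
  [5.5,3,-15,0,0,0],
  [7.5,3,-19,0,0,0],
  [9,3,-23,0,0,0],
  [11,3,-27,0,0,0],
  [11,3,-27,0,0,0],
])

```text
time_s: 5.1
eef_pos: [580.1, -112.8, 267.8]
tool_rot: [[-1.0, 0.03, -0.001], [0.03, 1.0, -0.0], [0.001, -0.0, -1.0]]
wrist_force: [1.4, 2.4, -1.5]
width: 28.7
```

```bash
python3 - <<'E'
from h import *
b=cap('side','s3.png')
o=env.get_obs()
for k in('time_s','eef_pos','width','wrist_force'):print(k,np.round(o[k],2).tolist())
b=b[200:340,350:490]
cv2.imwrite('pics/c3.png',cv2.resize(b,(560,560),interpolation=2))
E
```

```text
time_s 5.15
eef_pos [580.28, -112.87, 267.48]
width 28.66
wrist_force [2.22, 1.75, -1.54]
```

View pics/c3.png

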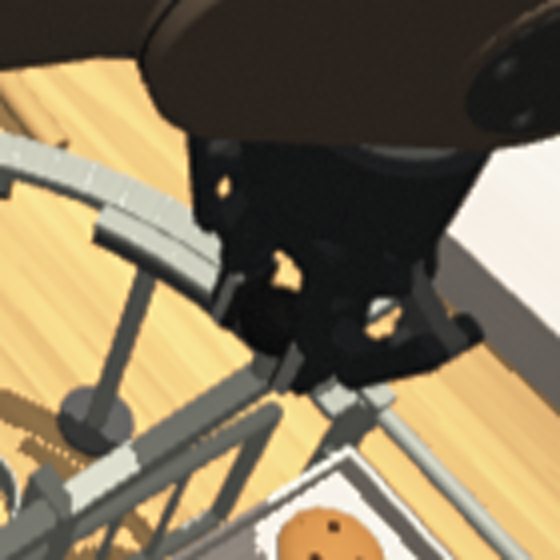

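The bar is raised about 0.16 rad with the ball gripped. Now I'll swing along the arc, with the notch estimated at gate ≈ 0.81.

Call:
arm_command([
  [0.1,5.7,0,0,0,-0.03],
  [0.5,13.2,0,0,0,-0.07],
  [1.4,22.6,0,0,0,-0.12],
  [2.7,32,0,0,0,-0.17],
  [4.6,41.2,0,0,0,-0.22],
  [6.8,50.4,0,0,0,-0.27],
  [9.5,59.5,0,0,0,-0.32],
  [12.8,68.3,0,0,0,-0.37],
  [16.3,77.1,0,0,0,-0.42],
  [18.8,82.2,0,0,0,-0.45],
])

```text
time_s: 6.15
eef_pos: [563.2, -29.6, 266.4]
tool_rot: [[-0.911, -0.412, -0.003], [-0.412, 0.911, -0.001], [0.003, 0.0, -1.0]]
wrist_force: [-0.2, -1.9, -4.6]
width: 29.0
```

```bash
python3 - <<'E'
from h import *
vision.capture('side');vision.capture('side');b=cap('top','t4.png')
o=env.get_obs()
for k in('time_s','qpos','eef_pos','width','wrist_force'):print(k,np.round(o[k],2).tolist())
h=np.array([391.4,-107]);d=o['eef_pos'][:2]-h;print(np.hypot(*d),np.arctan2(d[1],d[0])+.03)
b=b[100:300,280:480]
cv2.imwrite('pics/c4.png',cv2.resize(b,(600,600),interpolation=2))
E
```

```text
time_s 6.3
qpos [-0.23, 0.02, 1.81, -0.0, 1.31, -2.22]
eef_pos [563.19, -29.48, 266.43]
width 28.47
wrist_force [-2.24, 0.7, -4.39]
188.47144954165313 0.45386894973984837
```

View pics/c4.png

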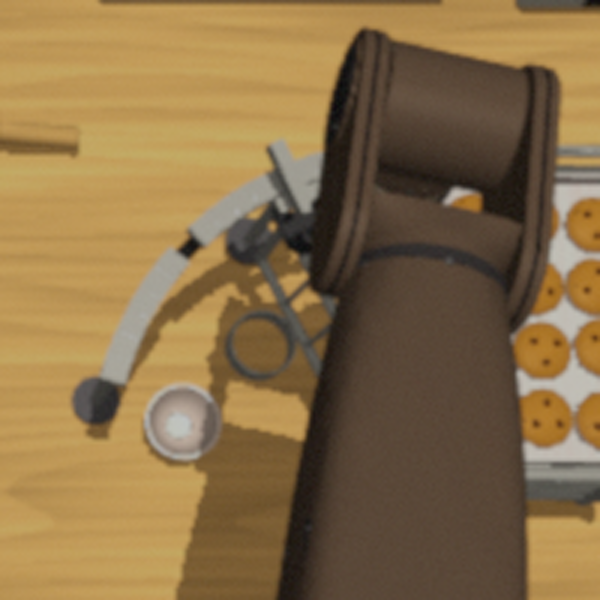

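The bar lies over the rail at (280,170), gate ≈ 0.45, and the notch gap shows at (189,245). Swinging to about 0.72, then lowering to just above the rail.

Call:
arm_command([
  [0.2,7.6,0,0,0,-0.04],
  [0.8,17,0,0,0,-0.09],
  [1.9,26.3,0,0,0,-0.14],
  [3.4,35.7,0,0,0,-0.19],
  [5.4,44.9,0,0,0,-0.24],
  [6.8,50.4,0,0,0,-0.27],
  [6.8,50.4,0,0,0,-0.27],
  [6.8,50.4,0,0,0,-0.27],
])

```text
time_s: 7.1
eef_pos: [536.0, 13.1, 266.2]
tool_rot: [[-0.77, -0.638, -0.005], [-0.638, 0.77, -0.001], [0.004, 0.003, -1.0]]
wrist_force: [-4.3, -3.1, -6.4]
width: 28.6
```

Call:
arm_command([
  [-1,0,-0.5,0,0,0],
  [-2,0,3,0,0,0],
  [-3,0,6,0,0,0],
  [-4,0,9,0,0,0],
  [-5,0,11,0,0,0],
  [-5,0,11.5,0,0,0],
  [-5,0,11.5,0,0,0],
])

```text
time_s: 7.8
eef_pos: [540.4, 16.2, 255.0]
tool_rot: [[-0.771, -0.637, -0.004], [-0.637, 0.771, -0.0], [0.003, 0.002, -1.0]]
wrist_force: [-5.8, -2.0, -4.3]
width: 28.5
```

```bash
cat > st.py <<'E'
from h import *
vision.capture('side');vision.capture('side')
o=env.get_obs()
for k in('time_s','eef_pos','width','wrist_force'):print(k,np.round(o[k],2).tolist())
h=np.array([391.4,-107]);d=o['eef_pos'][:2]-h;print(np.hypot(*d),np.arctan2(d[1],d[0])+.03)
E
python3 st.py
```

```text
time_s 7.9
eef_pos [540.34, 16.19, 255.07]
width 28.51
wrist_force [-3.62, -3.12, -4.94]
193.28860698771442 0.7210658665591574
```

Opening the jaw slightly so the bar rests on the rail by its own weight, with the fingers caging the ball.

Call:
arm_command([
  [0,0,0,0,0,0],
  [0,0,0,0,0,0],
  [0,0,0,0,0,0],
], jaw=0.43)

```text
time_s: 8.2
eef_pos: [542.7, 16.5, 257.5]
tool_rot: [[-0.771, -0.637, 0.004], [-0.637, 0.771, 0.0], [-0.003, -0.002, -1.0]]
wrist_force: [-0.1, 0.2, -0.4]
width: 36.8
```

```bash
python3 st.py; python3 - <<'E'
from h import *
b=cap('side','s5.png')[180:330,290:440]
cv2.imwrite('pics/c5.png',cv2.resize(b,(600,600),interpolation=2))
E
```

```text
time_s 8.3
eef_pos [542.16, 16.47, 256.92]
width 36.78
wrist_force [0.37, 0.05, -0.32]
194.87069696440582 0.7161949719637692
```

View pics/c5.png

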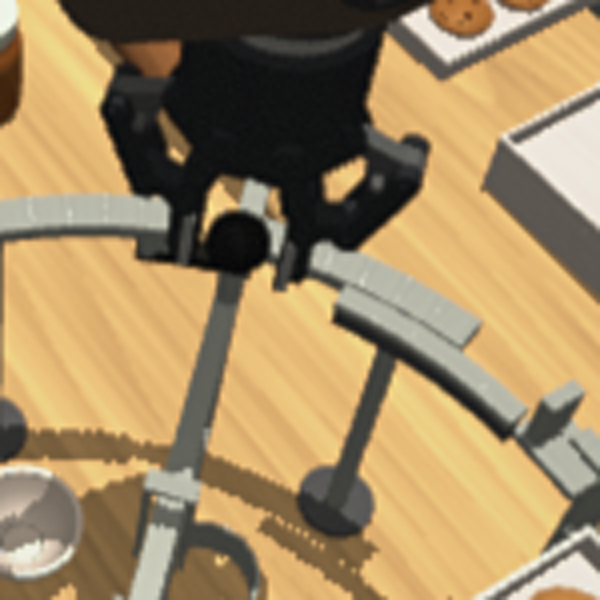

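Ball at (238,242) is loosely caged and the bar rests on the rail just before the notch. I'll lower the fingers 4 mm and push slowly.

Call:
arm_command([
  [0,0,2,0,0,0],
  [0,0,4,0,0,0],
  [0,2,4,0,0,-0.01],
  [0,4,4,0,0,-0.02],
  [0.1,6,4,0,0,-0.03],
  [0.2,8,4,0,0,-0.04],
  [0.3,10,4,0,0,-0.05],
  [0.4,12,4,0,0,-0.06],
  [0.5,14,4,0,0,-0.07],
  [0.5,14,4,0,0,-0.07],
])

```text
time_s: 9.35
eef_pos: [531.9, 27.1, 251.9]
tool_rot: [[-0.724, -0.689, -0.0], [-0.689, 0.724, 0.0], [0.0, 0.0, -1.0]]
wrist_force: [0.4, -0.8, -0.6]
width: 37.2
```

```bash
python3 st.py
```

```text
time_s 9.45
eef_pos [531.99, 27.12, 252.04]
width 36.96
wrist_force [0.46, -0.79, -0.67]
194.30490380603055 0.7918381316838211
```

Call:
arm_command([
  [0,1.5,0,0,0,-0.008],
  [0,3,0,0,0,-0.015],
  [0,4.5,0,0,0,-0.022],
  [0,6,0,0,0,-0.03],
  [0,6,0,0,0,-0.03],
])

```text
time_s: 9.95
eef_pos: [527.7, 31.5, 251.8]
tool_rot: [[-0.703, -0.711, -0.0], [-0.711, 0.703, 0.001], [-0.0, 0.001, -1.0]]
wrist_force: [0.3, -0.7, 0.5]
width: 36.6
```

```bash
python3 st.py
```

```text
time_s 10.05
eef_pos [527.75, 31.5, 251.81]
width 36.67
wrist_force [0.29, 0.87, -0.54]
194.3526701765333 0.8232468157637374
```

Call:
arm_command([
  [0,1.5,0,0,0,-0.008],
  [0,3,0,0,0,-0.015],
  [0,4.5,0,0,0,-0.022],
  [0,6,0,0,0,-0.03],
  [0,6,0,0,0,-0.03],
])

```text
time_s: 10.55
eef_pos: [524.3, 34.6, 251.8]
tool_rot: [[-0.682, -0.732, 0.002], [-0.732, 0.682, -0.002], [0.0, -0.003, -1.0]]
wrist_force: [3.0, -4.3, -1.1]
width: 36.9
```

```bash
python3 st.py; python3 - <<'E'
from h import *
b=cap('side','s6.png')[180:330,290:440]
cv2.imwrite('pics/c6.png',cv2.resize(b,(600,600),interpolation=2))
E
```

```text
time_s 10.65
eef_pos [524.26, 34.62, 251.81]
width 36.78
wrist_force [3.78, -3.9, -2.03]
194.18389682205702 0.8472877406654334
```

View pics/c6.png

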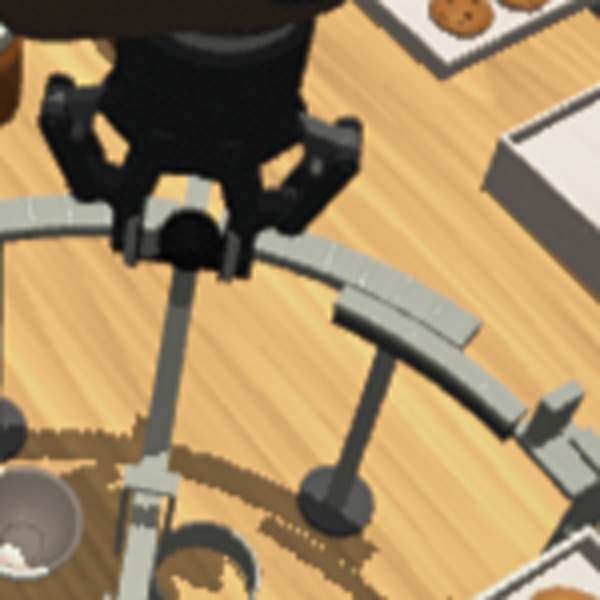

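The force rose to 5.5 N and the gate stopped, which suggests the bar is in the notch. The ball is at (188,240) in the crop. I'll back off to the middle, open wider and rise clear, then verify.

Call:
arm_command([
  [0,-2,0,0,0,0],
  [0,-4,0,0,0,0],
  [0,-4.5,0,0,0,0],
  [0,-4.5,0,0,0,0],
])

```text
time_s: 11.1
eef_pos: [526.9, 32.5, 251.8]
tool_rot: [[-0.682, -0.731, -0.001], [-0.731, 0.682, 0.001], [-0.0, 0.001, -1.0]]
wrist_force: [-0.3, -0.3, 0.2]
width: 36.7
```

Call:
arm_command([
  [0,0,0,0,0,0],
  [0,0,0,0,0,0],
  [0,0,0,0,0,0],
  [0,0,-10,0,0,0],
  [0,0,-25,0,0,0],
  [0,0,-50,0,0,0],
  [0,0,-80,0,0,0],
  [0,0,-110,0,0,0],
  [0,0,-110,0,0,0],
], jaw=0.7)

```text
time_s: 12.0
eef_pos: [529.0, 32.1, 369.5]
tool_rot: [[-0.682, -0.731, 0.012], [-0.731, 0.682, -0.002], [-0.007, -0.01, -1.0]]
wrist_force: [0.8, -0.0, 0.7]
width: 59.7
```

```bash
python3 st.py; python3 - <<'E'
from h import *
cap('top','t7.png')
b=cap('side','s7.png')[180:330,290:440]
cv2.imwrite('pics/c7.png',cv2.resize(b,(600,600),interpolation=2))
h=np.array([391.4,-107])
for g in(.78,.8,.82,.84,.86):
  for z,r in((262,200),(273.4,196)):
    p=proj('side',[*(h+r*np.array([np.cos(g-.03),np.sin(g-.03)])),z]);print(g,z,((p-[290,180])*4).round(1))
E
```

```text
time_s 12.1
eef_pos [527.43, 32.25, 363.88]
width 59.91
wrist_force [0.39, -0.31, -0.7]
194.66517290226216 0.8271190728020039
0.78 262 [205.5 240.8]
0.78 273.4 [206.5 232.7]
0.8 262 [196.8 239. ]
0.8 273.4 [197.9 230.9]
0.82 262 [188.2 237.3]
0.82 273.4 [189.3 229.2]
0.84 262 [179.5 235.7]
0.84 273.4 [180.7 227.7]
0.86 262 [170.8 234.3]
0.86 273.4 [172.1 226.3]
```

View pics/c7.png

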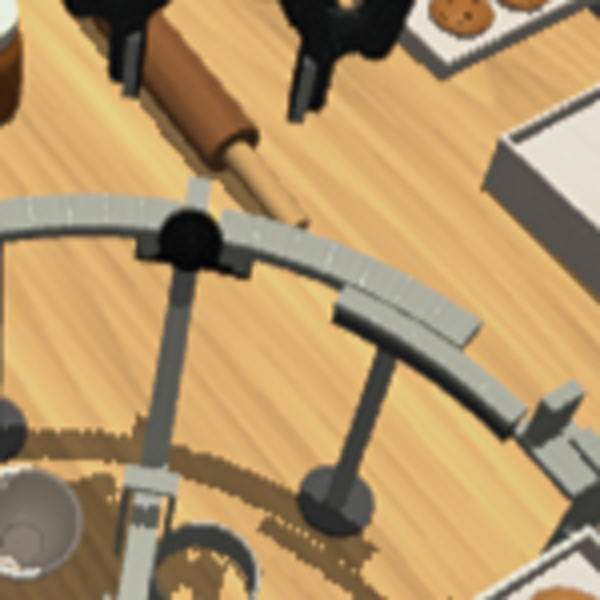

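The ball at (190,239) matches the prediction for a fully dropped bar (188–190, 237–238 at gate ≈ 0.816). A bar resting on the rail would put it about 8 px higher. The bar sits in the gap, and the gripper is about 100 mm clear. Handing in.

```bash
python3 -c "
from rig import env;print(env.close_job())"
```

```text
the job is handed in; nothing more can be done
None
```

The gate is open and, by my last checks, latched with the bar in the notch at about 0.82 rad. The job was handed in at about 12 s, and `close_job` gave no verdict.

**What I did:** I gripped the ball knob with 20 N, lifted the bar about 0.16 rad over the catch and swung the gate to 0.72 rad. I then loosened the jaws so the bar rested on the rail by its own weight. Pushing the caged knob at 20 mm/s or slower, I felt it stop, with the force rising from about 1 N to 5.5 N. I backed off, opened the jaws and rose about 110 mm clear.

**Last checks:**
- **Bar:** the side picture shows it in the notch gap, with the knob within 2 px of where a fully dropped bar puts it. Resting on the rail, it would be about 8 px higher.
- **Robot:** the wrist force read about zero, so it was touching nothing.
- **Forces:** the highest wrist force in the readings was about 8.4 N, while the bar was held lifted. That included about 6 N of downward load, more than the stated 2 N bar weight. I did not measure the force on the bar itself.
- **Other things on the table:** I never touched them or brought the gripper near them. I did not compare their positions in the pictures.
- **One disagreement:** while gripping, the knob turned out to be about 3 mm further to +y than I had measured. I corrected for this before lifting.

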